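Touch off the serving block with the tin, then seat the tin in its recess

TASK

Pick up the small tin and use its side to feel out exactly where the dark wooden serving block sits on the chopping board: with the tin upright and low beside the block, rest it lightly against the block's near face (the long side towards the robot) towards the left end, then against the same face towards the right end, then against the middle of the block's right end, keeping the contact for a moment each time. Then lower the tin gently into the block's round recess until it stands fully home and upright, and let go. Press only lightly throughout, never hard, and leave the other jars and shakers where they are.

Things in the scene. Friction and masses are not known exactly. Their poses are not given: they have to be found in the camera images.
- small_tin: A small closed tin with a paper label and plain metal rims, a true cylinder 57.4 mm in diameter and 72 mm tall, about 0.13 to 0.25 kg, loose, standing upright on the worktop left of the chopping board at the start. Origin: centre of its underside; z along its axis, up.
- board: A light wooden chopping board lying flat on the worktop, fixed, 200 mm (its x) by 300 mm (its y) by 22 mm thick. Origin: centre of its underside; x points away from the robot, y to the left, z up; it lies turned by up to 0.15 rad. A dark wooden serving block is fixed on it.
- block_area (a point): A point of the board, 20 mm behind its centre and 22 mm up (on its top): the NOMINAL centre of the serving block. The block was put on by hand and its true pose is not reported: its centre is up to 10 mm off in the board's x and 12 mm in its y, and it is turned against the board by up to 0.12 rad either way. It is fixed and does not yield.
- block_area_top (a point): The nominal point 28 mm above block_area, at the height of the block's top (50 mm above the worktop). The block is a plain dark cuboid 100 mm (its x, away from the robot) by 140 mm (its y, to the left) by 28 mm high. Near face: its long side at x = -50 mm; right end: its short side at y = -70 mm from its centre.
- recess_area (a point): The nominal centre of the recess mouth (only as exact as block_area). The round recess is 60 mm wide, 20 mm deep, with a 1.5 mm chamfer, and lies at x = 0, y = +25 mm in the block's own frame (nearer its left end). A tin that is home has its underside 30 mm above the worktop. Four small flush brass screw heads lie round and right of it.
- salt_shaker: Bystander: a glass salt shaker with a grey cap, 44 mm wide and 90 mm tall, loose, right of the board. Origin: centre of its underside.
- pepper_mill: Bystander: a turned dark wooden pepper mill, 58 mm wide and 170 mm tall, loose, right of the board. Origin: centre of its underside.
- honey_jar: Bystander: a glass jar with a dark lid and amber contents, 65 mm wide and 86 mm tall, loose, left of the tin. Origin: centre of its underside.
- spice_jar: Bystander: a glass spice jar with a black cap, 44 mm wide and 105 mm tall, loose, left of the tin. Origin: centre of its underside.
Things that resemble listed ones, but are neither listed nor needed, are in the scene too. What is shaped like the small_tin but green is not meant.

How it is judged:
By the outcome, as a careful person would: the job done as asked, in the order asked, and still so for the second after the job is handed in, with the robot touching nothing.
It also fails if it takes over 72 s, if anything falls off the work surface, if the arm or the gripper's body presses on something with over 40 N, if the wrist force passes 120 N, or if a joint passes its speed limit or range.

ROBOT

A 6-joint arm with a two-finger parallel gripper is mounted at the origin on a cart in front of the work surface, level with it; the furniture and walls round the work are solid. World frame = base frame: x ahead of the robot, y to its left, z up, the work surface at z = 0. Lengths are in m, angles in rad, forces in N, time in s.
With the tool pointing down it reaches from about 0.35 to 0.775 m from the base axis. Payload 7.3 kg.
Tool frame: the origin (TCP) lies on the centre line of the jaws, within the pads' length; the fingertips stand 11 mm ahead of it and the grasp point (between the pads) lies 8 mm behind it (r.tip_extent is the distance from the TCP to the fingertips, in m); z points along the fingers, x is the direction in which the jaws open and shut, and the axes are right-handed (so a half turn about z gives the same grasp; the last joint's range is limited). The gripper opens to 92 mm and grips with 3 to 60 N. Pads are 19 mm wide; open, the fingers measure 130 mm over their backs; the gripper's body (75 mm by 190 mm) begins 47 mm behind the grasp point.
Start: joints at [1.087, 0.342, 1.524, -0, 1.275, -0.146], TCP at [0.174, 0.495, 0.238] pointing down, gripper open.
Joint ranges: [-2.53, 2.53], [-0.77, 2.02], [0.04, 2.7], [-1, 4.14], [0.28, 2.66], [-3.11, 3.11]. Speed limits (rad/s): [2.57, 2.57, 3.14, 3.14, 3.14, 3.14].

INTERFACE

Orientations are given as a rotation vector (axis times angle).
In Python, from station import sensors, viewer, job, r gives the robot as it stands.
- The arm moves only by the tool drive_tool, never from a script. Its argument "steps" is a list that holds one entry, the list of rows, each a list of 7 numbers: the shift along the tool's x, y, z in mm, then the turn, a rotation vector about the tool's x, y, z in rad, then the opening, from 0 (shut) to 1 (fully open). In form: [[[x, y, z, ax, ay, az, claw], ...]]. A call has 1 to 5 rows; each row shifts and turns the commanded pose from where the row before left it, along the tool's axes as they then stand; what a row does not reach is not made up. A row lasts 1/12 s, in which the tool goes at most 41.7 mm and 7.16 degrees, less where a joint would pass 70% of its speed; a pose out of reach is approached as far as the arm can. A call with a gripper value outside its range is refused whole. The fingers move at their own pace and stop on an object; "newtons" is the grip in N (left out, the last holds). Time passes only in rows, so rows that do not move let the fingers close. It gives the time, the measured TCP pose, the force and the opening at its end, in the units of the state.
- sensors.get_state(): the state, without advancing time (a new reading comes with each control period).
- viewer.grab_frame(name): name is "scene" or "top" or "wrist"; returns the picture (420x560x3 uint8, blue, green, red); there is no depth.
- viewer.camera_params(name): a dict with "fx", "fy", "cx", "cy" (pixels), "k1" (the pictures are not rectified: a ray, as slopes to the right and down, at radius r is drawn at 1 + k1 r^2 times it, then the intrinsics apply), "rvec" (rotation vector, rad) and "tvec" (3), from world to camera coordinates, as OpenCV has them; the wrist camera has in their place "hand_eye" (4x4, takes a point from camera to tool coordinates, whose origin is the TCP and whose axes are the tool frame's). Camera axes: x right, y down, z forward; pixel columns grow to the right and rows downward; lengths in m; the calibration is good to about 2 mm. A picture is of the moment at which its call begins: read the wrist's pose just before it. camera_params takes no time and is no camera call.
- job.job_done(): hands the job in, once; it reports no verdict.
The state is a dict: "time_s": time; "joint_positions": joint angles; "dq": joint speeds; "effort": joint torques, N m; "position": TCP position; "ee_rot": TCP orientation; "wrist_force": force on the tool from outside, world axes, zero at the start; "wrist_torque": the same for the moment, N m; "gripper_width": finger opening in m.
Only numpy, scipy, OpenCV 4.12 (cv2) and the standard library are available. Lean on these libraries where they do the work, as an engineer would, in place of code of your own. Each camera call takes 0.05 s, during which the arm holds its last target. There are 200 camera calls.

## Working session

There is one attempt and no reset: what is moved stays moved. The work goes in short steps, Python scripts to look and compute and a tool call to move; the robot and the scene stay as the last step left them, time stands still between calls to the robot, and variables do not carry over. Pictures are saved under pics/ and viewed, about 8 in all and at most 12, crops included, and the job is handed in when it is done.

Besides the shell and the picture viewer there is one more tool, called after "Call:" by a JSON object that holds its "api" and its "payload", one argument or row to a line. drive_tool: Moves the arm, as the interface text tells. Its arguments: {"type":"object","properties":{"steps":{"type":"array"},"newtons":{"type":"number"}},"required":["steps"]}

```bash
ls; mkdir -p pics; cat > h.py <<'E'
import numpy as np, cv2
from scipy.spatial.transform import Rotation as R
from station import sensors, viewer, job, r
def cam(name, st=None):
    p=viewer.camera_params(name)
    if 'hand_eye' in p:
        T=np.eye(4); T[:3,:3]=R.from_rotvec(st['ee_rot']).as_matrix(); T[:3,3]=st['position']
        M=T@np.array(p['hand_eye'])
    else:
        Rm=R.from_rotvec(np.ravel(p['rvec'])).as_matrix(); M=np.eye(4); M[:3,:3]=Rm.T; M[:3,3]=-Rm.T@np.ravel(p['tvec'])
    K=np.array([[p['fx'],0,p['cx']],[0,p['fy'],p['cy']],[0,0,1.]]); return K,np.array([p['k1'],0,0,0.]),M
def toplane(c,uv,z):
    K,D,M=c
    n=cv2.undistortPoints(np.array(uv,float).reshape(-1,1,2),K,D).reshape(-1,2)
    d=np.c_[n,np.ones(len(n))]@M[:3,:3].T
    return M[:3,3]+d*((z-M[2,3])/d[:,2])[:,None]
def project(c,P):
    K,D,M=c; W=np.linalg.inv(M)
    return cv2.projectPoints(np.array(P,float).reshape(-1,1,3),cv2.Rodrigues(W[:3,:3])[0],W[:3,3],K,D)[0].reshape(-1,2)
E
python3 - <<'E'
from h import *
s=sensors.get_state(); print({k:np.round(v,4) for k,v in s.items()})
for n in('top','scene'):
    cv2.imwrite(f'pics/{n}0.png',viewer.grab_frame(n)); K,D,M=cam(n); print(n,K[0,0],D[0],M.round(3))
E
```

```text
pics
{'time_s': np.float64(0.0), 'joint_positions': array([ 1.087 ,  0.3427,  1.5251, -0.    ,  1.2754, -0.146 ]), 'dq': array([ 0.0002, -0.0012,  0.0002, -0.001 , -0.0007,  0.0008]), 'effort': array([ 8.00000e-04, -4.31249e+01, -2.44222e+01,  7.18000e-02,
        5.57000e-02, -1.00000e-04]), 'position': array([0.1738, 0.495 , 0.237 ]), 'ee_rot': array([ 2.5627e+00,  1.8160e+00, -2.2000e-03]), 'wrist_force': array([ 0.1026,  1.2129, -0.6065]), 'wrist_torque': array([-0.0082,  0.0213, -0.0055]), 'gripper_width': np.float64(0.0919)}
top 511.83788062347844 -0.09950494685282371 [[ 0.02  -0.988  0.156  0.217]
 [-1.    -0.02   0.005  0.019]
 [-0.002 -0.156 -0.988  1.636]
 [ 0.     0.     0.     1.   ]]
scene 496.69878875950843 0.025501836496463235 [[ 0.725 -0.349  0.593 -0.484]
 [-0.688 -0.374  0.622 -0.93 ]
 [ 0.005 -0.859 -0.511  0.851]
 [ 0.     0.     0.     1.   ]]
```

View pics/top0.png

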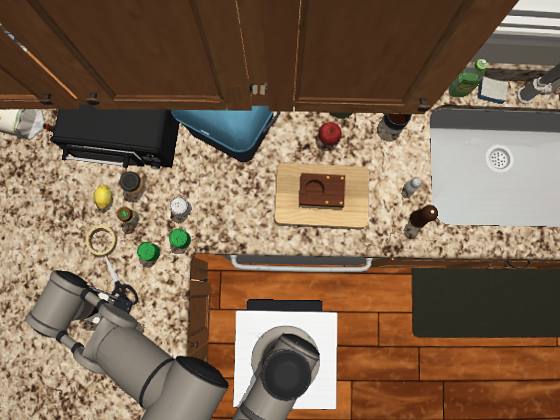

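View pics/scene0.png

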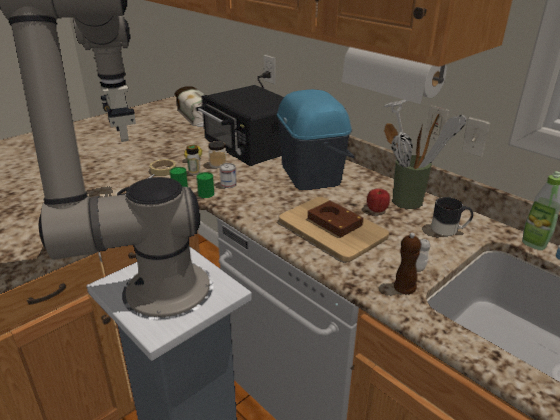

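The top view shows the labelled tin at about (179,206), green decoys at (179,238) and (148,252), the board across (275–368, 163–228) with the dark block and its recess at (315,187). The pepper mill and salt shaker are on the right. The scene view agrees.

```bash
python3 - <<'E'
from h import *
im=cv2.imread('pics/top0.png'); c=cam('top')
hsv=cv2.cvtColor(im,cv2.COLOR_BGR2HSV)
print('tin top',toplane(c,[[179,203],[179,206]],0.072).round(3))
# board
m=((hsv[...,0]>8)&(hsv[...,0]<25)&(hsv[...,1]>70)&(hsv[...,2]>130)).astype(np.uint8)
b=np.zeros_like(m); b[155:235,268:375]=m[155:235,268:375]
b=cv2.morphologyEx(b,cv2.MORPH_CLOSE,np.ones((5,5)));b=cv2.morphologyEx(b,cv2.MORPH_OPEN,np.ones((3,3)))
def rect(mask,z):
    ct=max(cv2.findContours(mask,0,2)[0],key=cv2.contourArea)
    P=toplane(c,ct.reshape(-1,2),z)[:,:2]; q=cv2.minAreaRect((P*1000).astype(np.float32)); print(q, cv2.boxPoints(q).round(0).tolist())
rect(b,.022)
d=np.zeros_like(m); d[168:215,290:352]=(hsv[...,2]<120)[168:215,290:352]
rect(cv2.morphologyEx(d,cv2.MORPH_OPEN,np.ones((3,3))),.05)
for n,uv in(('pepper top',[425,213]),('salt',[412,186]),('green1',[179,236]),('green2',[148,250]),('spice',[126,212]),('honey',[131,180])): print(n,toplane(c,[uv],.08).round(3))
s=sensors.get_state(); print('tool axes',R.from_rotvec(s['ee_rot']).as_matrix().round(3).tolist())
E
```

```text
tin top [[0.477 0.338 0.072]
 [0.467 0.338 0.072]]
((523.1188354492188, -108.33357238769531), (258.4665222167969, 343.8408203125), 1.203879952430725) [[390.0, 61.0], [398.0, -283.0], [656.0, -278.0], [649.0, 66.0]]
((527.334228515625, -105.85922241210938), (141.56016540527344, 109.79520416259766), 87.399169921875) [[469.0, -174.0], [579.0, -179.0], [585.0, -38.0], [476.0, -33.0]]
pepper top [[ 0.459 -0.426  0.08 ]]
salt [[ 0.543 -0.387  0.08 ]]
green1 [[0.373 0.331 0.08 ]]
green2 [[0.328 0.425 0.08 ]]
spice [[0.444 0.501 0.08 ]]
honey [[0.545 0.492 0.08 ]]
tool axes [[0.331, 0.944, -0.001], [0.944, -0.331, -0.001], [-0.001, -0.0, -1.0]]
```

Call:
{"api": "drive_tool", "payload": {
  "steps": [
    [[-5.5,37,0,0,0,0,1],[-5.5,37,0,0,0,0,1],[-5.5,37,0,0,0,0,1],[-5.5,37,0,0,0,0,1],[-5.5,37,0,0,0,0,1]]
  ]
}}

```text
time_s: 0.52
position: [0.3405, 0.407, 0.2374]
ee_rot: [-2.563, -1.817, 0.001]
wrist_force: [0.2, 1.3, 0.6]
gripper_width: 0.0917
```

Call:
{"api": "drive_tool", "payload": {
  "steps": [
    [[-5.5,37,0,0,0,0,1],[-5.5,37,0,0,0,0,1],[-5.5,37,0,0,0,-0.112,1],[-1,20,0,0,0,-0.112,1],[0,16,0,0,0,-0.112,1]]
  ]
}}

```text
time_s: 0.93
position: [0.4759, 0.3465, 0.2371]
ee_rot: [2.22, 2.222, -0.002]
wrist_force: [0.6, 0.5, -0.1]
gripper_width: 0.0917
```

Call:
{"api": "drive_tool", "payload": {
  "steps": [
    [[0,0,0,0,0,0,1],[0,0,0,0,0,0,1]]
  ]
}}

```text
time_s: 1.1
position: [0.4739, 0.348, 0.2369]
ee_rot: [-2.227, -2.215, 0.002]
wrist_force: [-0.5, -0.0, 0.7]
gripper_width: 0.092
```

```bash
python3 - <<'E'
from h import *
s=sensors.get_state(); print(s['position'],s['ee_rot'],s['time_s'],s['wrist_force'],s['wrist_torque'])
cv2.imwrite('pics/w1.png',viewer.grab_frame('wrist')); c=cam('wrist',s); print(c)
print(project(c,[[.474,.338,.072],[.474,.338,0]]), R.from_rotvec(s['ee_rot']).as_matrix().round(3))
E
```

```text
[0.47390901 0.34803489 0.23690673] [-2.22715805 -2.21464943  0.00223853] 1.1 [-0.46047887 -0.01486061  0.72176374] [0.00850608 0.06959587 0.03748135]
(array([[375.45853428,   0.        , 283.24541491],
       [  0.        , 375.45853428, 203.29468552],
       [  0.        ,   0.        ,   1.        ]]), array([-0.0332269,  0.       ,  0.       ,  0.       ]), array([[ 5.19970742e-03,  9.51187329e-01,  3.08570298e-01,
         3.90338964e-01],
       [ 9.99986481e-01, -4.93664952e-03, -1.63320531e-03,
         3.48362073e-01],
       [-3.01807826e-05,  3.08574619e-01, -9.51200139e-01,
         3.84390694e-01],
       [ 0.00000000e+00,  0.00000000e+00,  0.00000000e+00,
         1.00000000e+00]]))
[[271.71783902 183.8051703 ]
 [273.73884921 165.91706817]] [[ 0.006  1.    -0.002]
 [ 1.    -0.006 -0.   ]
 [-0.    -0.002 -1.   ]]
```

View pics/w1.png

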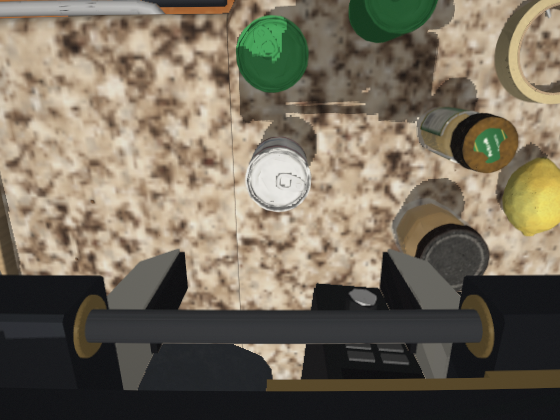

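The wrist view shows the tin's lid at about (279,178), a green decoy at (272,53), the spice jar at (485,143), and the honey jar at (452,255).

```bash
python3 - <<'E'
from h import *
im=cv2.imread('pics/w1.png'); s=sensors.get_state(); c=cam('wrist',s)
g=cv2.GaussianBlur(cv2.cvtColor(im,cv2.COLOR_BGR2GRAY),(3,3),0)
sub=g[130:230,230:330]
for p in (20,25,30):
    q=cv2.HoughCircles(sub,cv2.HOUGH_GRADIENT,1,20,param1=120,param2=p,minRadius=24,maxRadius=38); print(p,q)
    if q is not None:
        for x in q[0][:2]: print(toplane(c,[[x[0]+230,x[1]+130],[x[0]+230+x[2],x[1]+130]],.072).round(4))
hsv=cv2.cvtColor(im,cv2.COLOR_BGR2HSV); m=((hsv[...,1]<30)&(hsv[...,2]>120)).astype(np.uint8)
k=np.zeros_like(m);k[130:230,230:330]=m[130:230,230:330];k=cv2.morphologyEx(k,cv2.MORPH_CLOSE,np.ones((5,5)))
ct=max(cv2.findContours(k,0,2)[0],key=cv2.contourArea); e=cv2.minEnclosingCircle(ct); print(e, toplane(c,[e[0]],.072), cv2.fitEllipse(ct))
E
```

```text
20 [[[48.5 48.5 30.8]]]
[[0.4687 0.3443 0.072 ]
 [0.4688 0.3707 0.072 ]]
25 [[[48.5 48.5 30.8]]]
[[0.4687 0.3443 0.072 ]
 [0.4688 0.3707 0.072 ]]
30 [[[48.5 48.5 30.8]]]
[[0.4687 0.3443 0.072 ]
 [0.4688 0.3707 0.072 ]]
((276.1831359863281, 176.4123992919922), 35.78535079956055) [[0.46682189 0.34233002 0.072     ]] ((277.74774169921875, 179.05540466308594), (63.88746643066406, 65.7380599975586), 64.8770980834961)
```

Call:
{"api": "drive_tool", "payload": {
  "steps": [
    [[-2,-2.5,35,0,0,0,1],[-2,-2.5,35,0,0,0,1],[0,0,35,0,0,0,1],[0,0,35,0,0,0,1],[0,0,35,0,0,0,1]]
  ],
  "newtons": 25
}}

```text
time_s: 1.57
position: [0.4672, 0.3452, 0.0618]
ee_rot: [-2.224, -2.218, -0.001]
wrist_force: [1.5, -0.2, 0.2]
gripper_width: 0.0918
```

Call:
{"api": "drive_tool", "payload": {
  "steps": [
    [[0,0,20,0,0,0,1],[0,0,0,0,0,0,1],[0,0,0,0,0,0,1]]
  ]
}}

```text
time_s: 1.82
position: [0.4674, 0.3449, 0.0425]
ee_rot: [-2.223, -2.219, 0.003]
wrist_force: [0.2, 1.4, 1.1]
gripper_width: 0.0921
```

```bash
python3 - <<'E'
from h import *
s=sensors.get_state(); print(s['position'],s['ee_rot'],s['time_s'],s['wrist_force'],s['wrist_torque'])
cv2.imwrite('pics/w2.png',viewer.grab_frame('wrist'))
E
```

```text
[0.46744435 0.34488093 0.04249989] [-2.22307757 -2.21871607  0.00314594] 1.8167 [0.17740719 1.43018666 1.0571167 ] [-0.00914974 -0.02934111  0.01417607]
```

View pics/w2.png

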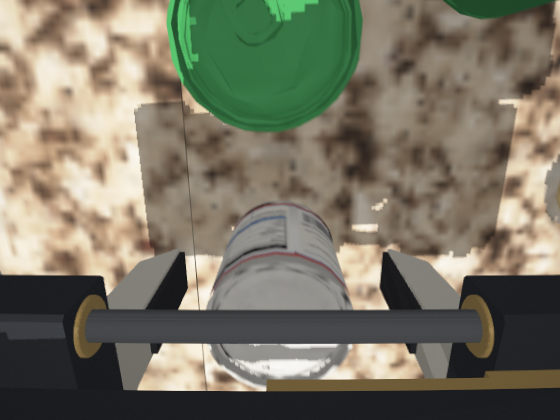

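The tin stands centred between the open jaws, its lid around (280,325), and both fingers are clear of it.

Call:
{"api": "drive_tool", "payload": {
  "steps": [
    [[0,0,0,0,0,0,0.5],[0,0,0,0,0,0,0.5],[0,0,0,0,0,0,0.5],[0,0,0,0,0,0,0.5],[0,0,0,0,0,0,0.5]]
  ],
  "newtons": 25
}}

```text
time_s: 2.28
position: [0.4691, 0.3446, 0.0434]
ee_rot: [2.223, 2.219, 0.002]
wrist_force: [-0.2, -0.2, 0.1]
gripper_width: 0.0632
```

Call:
{"api": "drive_tool", "payload": {
  "steps": [
    [[0,0,0,0,0,0,0.5],[0,0,0,0,0,0,0.5],[0,0,0,0,0,0,0.5],[0,0,0,0,0,0,0.5],[0,0,0,0,0,0,0.5]]
  ]
}}

```text
time_s: 2.7
position: [0.469, 0.3444, 0.0431]
ee_rot: [2.223, 2.219, 0.0]
wrist_force: [-1.1, -1.5, 5.5]
gripper_width: 0.0572
```

Call:
{"api": "drive_tool", "payload": {
  "steps": [
    [[0,0,-15,0,0,0,0.5],[0,0,-30,0,0,0,0.5],[0,0,-30,0,0,0,0.5],[-20,-8,-25,0,0,0,0.5],[-35,-8,0,0,0,0,0.5]]
  ]
}}

```text
time_s: 3.12
position: [0.4552, 0.2925, 0.1472]
ee_rot: [2.218, 2.221, 0.016]
wrist_force: [1.6, -0.4, -1.6]
gripper_width: 0.0567
```

Call:
{"api": "drive_tool", "payload": {
  "steps": [
    [[-35,-8,0,0,0,0,0.5],[-35,-8,0,0,0,0,0.5],[-35,-7,0,0,0,0,0.5],[-35,0,0,0,0,0,0.5],[-35,0,0,0,0,0,0.5]]
  ]
}}

```text
time_s: 3.53
position: [0.4285, 0.1133, 0.1425]
ee_rot: [-2.222, -2.22, 0.0]
wrist_force: [0.6, -0.3, -2.1]
gripper_width: 0.0571
```

Call:
{"api": "drive_tool", "payload": {
  "steps": [
    [[-35,0,0,0,0,0,0.5],[-35,0,0,0,0,0,0.5],[-35,0,0,0,0,0,0.5],[-35,0,0,0,0,0,0.5],[-32,0,0,0,0,0,0.5]]
  ]
}}

```text
time_s: 3.95
position: [0.4287, -0.0592, 0.1425]
ee_rot: [-2.224, -2.219, -0.0]
wrist_force: [0.3, -0.2, -1.1]
gripper_width: 0.0573
```

Call:
{"api": "drive_tool", "payload": {
  "steps": [
    [[0,0,0,0,0,0,0.5],[0,0,0,0,0,0,0.5],[0,0,0,0,0,0,0.5]]
  ]
}}

```text
time_s: 4.2
position: [0.4287, -0.0571, 0.1424]
ee_rot: [-2.224, -2.218, -0.0]
wrist_force: [0.4, 0.4, -0.0]
gripper_width: 0.0571
```

```bash
python3 - <<'E'
from h import *
s=sensors.get_state(); print(s['position'],s['ee_rot'],s['time_s'],s['wrist_force'],s['wrist_torque'],s['gripper_width'])
a=viewer.grab_frame('top')[140:250,240:400]; b=viewer.grab_frame('wrist')
cv2.imwrite('pics/c3.png',np.hstack([cv2.resize(a,(400,275),interpolation=2),cv2.resize(b,(367,275))]))
E
```

```text
[ 0.42874181 -0.05706443  0.14236097] [-2.22359743e+00 -2.21753771e+00 -4.48045952e-05] 4.2 [ 0.35896314  0.44849855 -0.0080265 ] [0.04174007 0.01212122 0.02381812] 0.05714862506998454
```

View pics/c3.png

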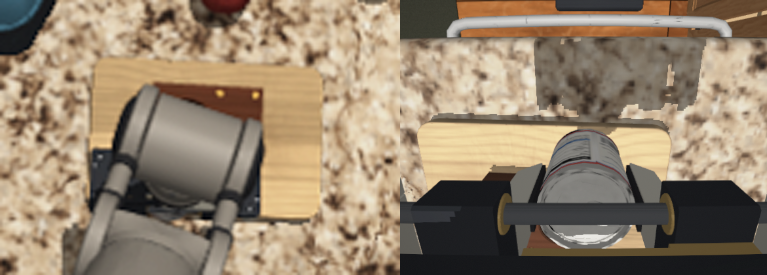

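The tin is still held upright above the board's near edge. The block shows right behind it in the top view, with its brass screws at about (250,95) in the crop. Next: lower to 4 mm above the board and approach.

Call:
{"api": "drive_tool", "payload": {
  "steps": [
    [[0,0,25,0,0,0,0.5],[0,0,25,0,0,0,0.5],[0,0,16,0,0,0,0.5],[0,0,8,0,0,0,0.5],[0,0,0,0,0,0,0.5]]
  ]
}}

```text
time_s: 4.72
position: [0.4282, -0.0562, 0.0674]
ee_rot: [-2.219, -2.219, 0.002]
wrist_force: [-0.6, 0.0, -1.6]
gripper_width: 0.0569
```

Call:
{"api": "drive_tool", "payload": {
  "steps": [
    [[0,3,0,0,0,0,0.5],[0,3,0,0,0,0,0.5],[0,2,0,0,0,0,0.5],[0,0,0,0,0,0,0.5],[0,0,0,0,0,0,0.5]]
  ]
}}

```text
time_s: 5.13
position: [0.4376, -0.0575, 0.0693]
ee_rot: [2.223, 2.219, 0.001]
wrist_force: [-0.2, 0.6, -1.6]
gripper_width: 0.0572
```

Call:
{"api": "drive_tool", "payload": {
  "steps": [
    [[0,1,0,0,0,0,0.5],[0,1,0,0,0,0,0.5],[0,1,0,0,0,0,0.5],[0,1,0,0,0,0,0.5],[0,0,0,0,0,0,0.5]]
  ]
}}

```text
time_s: 5.55
position: [0.4413, -0.0575, 0.0687]
ee_rot: [2.223, 2.219, 0.0]
wrist_force: [-0.5, 0.4, -2.2]
gripper_width: 0.0569
```

Call:
{"api": "drive_tool", "payload": {
  "steps": [
    [[0,1,0,0,0,0,0.5],[0,1,0,0,0,0,0.5],[0,1,0,0,0,0,0.5],[0,0,0,0,0,0,0.5]]
  ]
}}

```text
time_s: 5.88
position: [0.4444, -0.0575, 0.0687]
ee_rot: [2.223, 2.219, 0.0]
wrist_force: [1.3, -0.0, -2.1]
gripper_width: 0.0569
```

Call:
{"api": "drive_tool", "payload": {
  "steps": [
    [[0,1,0,0,0,0,0.5],[0,1,0,0,0,0,0.5],[0,0,0,0,0,0,0.5]]
  ]
}}

```text
time_s: 6.13
position: [0.4464, -0.0575, 0.0687]
ee_rot: [2.223, 2.219, 0.0]
wrist_force: [0.9, -0.3, -1.4]
gripper_width: 0.0567
```

Call:
{"api": "drive_tool", "payload": {
  "steps": [
    [[0,1,0,0,0,0,0.5],[0,0.5,0,0,0,0,0.5],[0,0,0,0,0,0,0.5]]
  ]
}}

```text
time_s: 6.38
position: [0.4477, -0.0575, 0.0687]
ee_rot: [2.223, 2.219, 0.0]
wrist_force: [0.4, -0.2, -2.0]
gripper_width: 0.0572
```

Call:
{"api": "drive_tool", "payload": {
  "steps": [
    [[0,0.7,0,0,0,0,0.5],[0,0.8,0,0,0,0,0.5],[0,0,0,0,0,0,0.5]]
  ]
}}

```text
time_s: 6.63
position: [0.4493, -0.0575, 0.0687]
ee_rot: [2.223, 2.219, 0.0]
wrist_force: [1.2, -0.2, -1.5]
gripper_width: 0.0568
```

Call:
{"api": "drive_tool", "payload": {
  "steps": [
    [[0,0.7,0,0,0,0,0.5],[0,0.8,0,0,0,0,0.5],[0,0,0,0,0,0,0.5]]
  ]
}}

```text
time_s: 6.88
position: [0.4508, -0.0575, 0.0687]
ee_rot: [2.223, 2.219, 0.0]
wrist_force: [0.2, -0.1, -1.7]
gripper_width: 0.0568
```

Call:
{"api": "drive_tool", "payload": {
  "steps": [
    [[0,0.7,0,0,0,0,0.5],[0,0.8,0,0,0,0,0.5],[0,0,0,0,0,0,0.5]]
  ]
}}

```text
time_s: 7.13
position: [0.4523, -0.0575, 0.0687]
ee_rot: [2.223, 2.219, 0.0]
wrist_force: [0.1, -0.7, -1.6]
gripper_width: 0.057
```

Call:
{"api": "drive_tool", "payload": {
  "steps": [
    [[0,0.7,0,0,0,0,0.5],[0,0.8,0,0,0,0,0.5],[0,0,0,0,0,0,0.5]]
  ]
}}

```text
time_s: 7.38
position: [0.4538, -0.0575, 0.0687]
ee_rot: [2.223, 2.219, 0.0]
wrist_force: [-0.0, -1.1, -1.3]
gripper_width: 0.0571
```

```bash
python3 - <<'E'
from h import *
s=sensors.get_state(); print(s['wrist_force'],s['wrist_torque'],s['position'])
a=viewer.grab_frame('scene')[170:270,260:410]; b=viewer.grab_frame('wrist')[200:400,80:480]
cv2.imwrite('pics/c4.png',np.hstack([cv2.resize(a,(412,275),interpolation=2),cv2.resize(b,(380,275))]))
E
```

```text
[-0.03018246 -1.05931513 -1.33551013] [ 0.00779496 -0.02511934 -0.01324527] [ 0.4537986  -0.05749411  0.06872923]
```

View pics/c4.png

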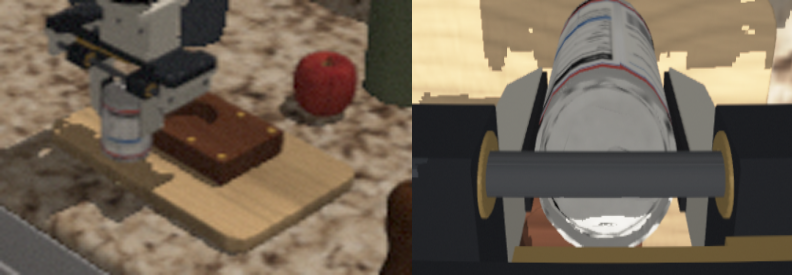

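The tin is beside the block's left part and not yet clearly touching. The overlap with the left end needs checking, so I'll refine the block pose from the unobstructed start pictures.

```bash
python3 - <<'E'
from h import *
a=cv2.imread('pics/top0.png')[165:215,290:355]; b=cv2.imread('pics/scene0.png')[195:245,300:370]
cv2.imwrite('pics/c5.png',np.hstack([cv2.resize(a,(390,300),interpolation=0),cv2.resize(b,(420-14,290),interpolation=0).__class__(0) if 0 else cv2.resize(b,(410,300),interpolation=0)]))
E
```

```text
(no output)
```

View pics/c5.png

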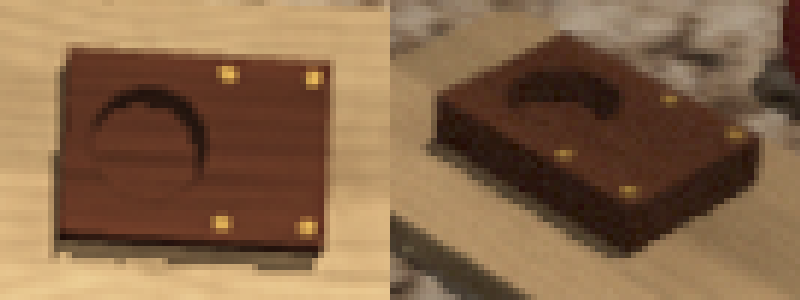

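The start crops show the block's top corners: in the top view at (62,236), (321,242), (329,62), (70,48), with the recess at (150,145). My earlier mask had included the near face and its shadow.

```bash
python3 - <<'E'
from h import *
loc=np.array([[-50,70],[-50,-70],[50,-70],[50,70],[0,25]])/1000
A=np.array([[62,236],[321,242],[329,62],[70,48],[150,145]])/6+[290,165]-.5+1/12
B=np.array([[437-390,95],[628-390,200],[757-390,143],[565-390,37]])/[5.857,6]+[300,195]-.4
for n,uv in(('top',A),('scene',B)):
    P=toplane(cam(n),uv,.05)[:,:2]; L=loc[:len(P)]
    Q=P[:4];l=L[:4]; H=l.T@(Q-Q.mean(0)); yaw=np.arctan2(H[0,1]-H[1,0],H[0,0]+H[1,1])
    print(n,P.round(4).tolist(),'c',Q.mean(0).round(4),'yaw',yaw.round(3))
E
```

```text
top [[0.4848, -0.0386], [0.4843, -0.1745], [0.581, -0.1787], [0.5858, -0.0415], [0.5343, -0.0843]] c [ 0.534  -0.1083] yaw -0.025
scene [[0.4861, -0.0334], [0.4847, -0.1674], [0.5733, -0.1786], [0.5805, -0.0399]] c [ 0.5311 -0.1048] yaw -0.052
```

Call:
{"api": "drive_tool", "payload": {
  "steps": [
    [[0,0.7,0,0,0,0,0.5],[0,0.8,0,0,0,0,0.5],[0,0,0,0,0,0,0.5]]
  ]
}}

```text
time_s: 7.73
position: [0.4551, -0.0575, 0.0687]
ee_rot: [-2.223, -2.219, -0.0]
wrist_force: [-0.1, 0.1, -1.3]
gripper_width: 0.0569
```

Call:
{"api": "drive_tool", "payload": {
  "steps": [
    [[0,0.5,0,0,0,0,0.5],[0,0.5,0,0,0,0,0.5],[0,0,0,0,0,0,0.5]]
  ]
}}

```text
time_s: 7.98
position: [0.4553, -0.0574, 0.0686]
ee_rot: [-2.222, -2.219, 0.002]
wrist_force: [-4.1, -0.2, 1.0]
gripper_width: 0.057
```

Contact at about −4 N. Hold for a moment.

Call:
{"api": "drive_tool", "payload": {
  "steps": [
    [[0,0,0,0,0,0,0.5],[0,0,0,0,0,0,0.5],[0,0,0,0,0,0,0.5],[0,0,0,0,0,0,0.5],[0,0,0,0,0,0,0.5]]
  ]
}}

```text
time_s: 8.4
position: [0.4554, -0.0574, 0.0686]
ee_rot: [-2.222, -2.219, 0.001]
wrist_force: [-5.4, -1.3, 1.5]
gripper_width: 0.0568
```

Call:
{"api": "drive_tool", "payload": {
  "steps": [
    [[0,0,0,0,0,0,0.5],[0,0,0,0,0,0,0.5],[0,0,0,0,0,0,0.5],[0,0,0,0,0,0,0.5],[0,0,0,0,0,0,0.5]]
  ]
}}

```text
time_s: 8.82
position: [0.4553, -0.0574, 0.0686]
ee_rot: [-2.222, -2.219, 0.001]
wrist_force: [-5.0, -1.6, 1.0]
gripper_width: 0.057
```

Call:
{"api": "drive_tool", "payload": {
  "steps": [
    [[0,-10,0,0,0,0,0.5],[-30,0,0,0,0,0,0.5],[-33,0,0,0,0,0,0.5],[-32,0,0,0,0,0,0.5],[0,0,0,0,0,0,0.5]]
  ]
}}

```text
time_s: 9.23
position: [0.448, -0.1577, 0.0693]
ee_rot: [2.223, 2.211, 0.002]
wrist_force: [0.3, -0.8, -0.6]
gripper_width: 0.0571
```

Call:
{"api": "drive_tool", "payload": {
  "steps": [
    [[0,0.7,0,0,0,0,0.5],[0,0.7,0,0,0,0,0.5],[0,0.6,0,0,0,0,0.5],[0,0,0,0,0,0,0.5]]
  ]
}}

```text
time_s: 9.57
position: [0.4482, -0.1515, 0.0687]
ee_rot: [2.222, 2.221, 0.001]
wrist_force: [-0.7, -0.9, -1.5]
gripper_width: 0.0569
```

Call:
{"api": "drive_tool", "payload": {
  "steps": [
    [[0,0.5,0,0,0,0,0.5],[0,0.5,0,0,0,0,0.5],[0,0.5,0,0,0,0,0.5],[0,0,0,0,0,0,0.5]]
  ]
}}

```text
time_s: 9.9
position: [0.4496, -0.1522, 0.0687]
ee_rot: [2.223, 2.22, 0.0]
wrist_force: [0.6, 0.5, -2.4]
gripper_width: 0.0567
```

Call:
{"api": "drive_tool", "payload": {
  "steps": [
    [[0,0.5,0,0,0,0,0.5],[0,0.5,0,0,0,0,0.5],[0,0,0,0,0,0,0.5]]
  ]
}}

```text
time_s: 10.15
position: [0.4505, -0.1525, 0.0687]
ee_rot: [2.223, 2.219, 0.0]
wrist_force: [0.3, -0.1, -1.1]
gripper_width: 0.0571
```

Call:
{"api": "drive_tool", "payload": {
  "steps": [
    [[0,0.5,0,0,0,0,0.5],[0,0.5,0,0,0,0,0.5],[0,0,0,0,0,0,0.5]]
  ]
}}

```text
time_s: 10.4
position: [0.4515, -0.1525, 0.0687]
ee_rot: [2.224, 2.219, 0.0]
wrist_force: [0.3, 0.2, -3.0]
gripper_width: 0.0568
```

Call:
{"api": "drive_tool", "payload": {
  "steps": [
    [[0,0.5,0,0,0,0,0.5],[0,0.5,0,0,0,0,0.5],[0,0,0,0,0,0,0.5]]
  ]
}}

```text
time_s: 10.65
position: [0.4517, -0.1524, 0.0686]
ee_rot: [-2.222, -2.219, 0.001]
wrist_force: [-4.3, -1.1, 1.2]
gripper_width: 0.057
```

Contact 2 at about −4 N. Hold, then go round to the right end.

Call:
{"api": "drive_tool", "payload": {
  "steps": [
    [[0,0,0,0,0,0,0.5],[0,0,0,0,0,0,0.5],[0,0,0,0,0,0,0.5],[0,0,0,0,0,0,0.5],[0,0,0,0,0,0,0.5]]
  ]
}}

```text
time_s: 11.07
position: [0.4518, -0.1524, 0.0686]
ee_rot: [-2.223, -2.219, 0.001]
wrist_force: [-6.3, -1.0, 1.1]
gripper_width: 0.057
```

Call:
{"api": "drive_tool", "payload": {
  "steps": [
    [[0,0,0,0,0,0,0.5],[0,0,0,0,0,0,0.5],[0,0,0,0,0,0,0.5],[0,0,0,0,0,0,0.5],[0,0,0,0,0,0,0.5]]
  ]
}}

```text
time_s: 11.48
position: [0.4518, -0.1524, 0.0686]
ee_rot: [-2.223, -2.219, 0.001]
wrist_force: [-5.0, -1.2, 1.4]
gripper_width: 0.0569
```

Call:
{"api": "drive_tool", "payload": {
  "steps": [
    [[0,-10,0,0,0,0,0.5],[-30,0,0,0,0,0,0.5],[-35,0,0,0,0,0,0.5],[0,0,0,0,0,0,0.5],[0,25,0,0,0,0,0.5]]
  ]
}}

```text
time_s: 11.9
position: [0.4649, -0.2187, 0.0683]
ee_rot: [-2.226, -2.213, 0.001]
wrist_force: [0.1, 0.1, -1.8]
gripper_width: 0.0571
```

Call:
{"api": "drive_tool", "payload": {
  "steps": [
    [[0,30,0,0,0,0,0.5],[0,30,0,0,0,0,0.5],[0,0,0,0,0,0,0.5],[0,0,0,0,0,0,0.5],[2,0,0,0,0,0,0.5]]
  ]
}}

```text
time_s: 12.32
position: [0.5269, -0.2154, 0.0682]
ee_rot: [-2.223, -2.219, 0.0]
wrist_force: [-0.5, 0.3, -1.0]
gripper_width: 0.0568
```

Call:
{"api": "drive_tool", "payload": {
  "steps": [
    [[0.8,0,0,0,0,0,0.5],[0.8,0,0,0,0,0,0.5],[0.9,0,0,0,0,0,0.5],[0,0,0,0,0,0,0.5]]
  ]
}}

```text
time_s: 12.65
position: [0.527, -0.213, 0.0689]
ee_rot: [-2.224, -2.219, -0.0]
wrist_force: [0.5, -0.5, -1.4]
gripper_width: 0.0571
```

Call:
{"api": "drive_tool", "payload": {
  "steps": [
    [[0.7,0,0,0,0,0,0.5],[0.7,0,0,0,0,0,0.5],[0.6,0,0,0,0,0,0.5],[0,0,0,0,0,0,0.5]]
  ]
}}

```text
time_s: 12.98
position: [0.5273, -0.211, 0.0687]
ee_rot: [-2.223, -2.219, -0.0]
wrist_force: [0.2, -0.0, -2.1]
gripper_width: 0.0568
```

Call:
{"api": "drive_tool", "payload": {
  "steps": [
    [[0.5,0,0,0,0,0,0.5],[0.5,0,0,0,0,0,0.5],[0.5,0,0,0,0,0,0.5],[0,0,0,0,0,0,0.5]]
  ]
}}

```text
time_s: 13.32
position: [0.5273, -0.2095, 0.0687]
ee_rot: [-2.223, -2.219, -0.0]
wrist_force: [0.5, -0.0, -2.7]
gripper_width: 0.0569
```

Call:
{"api": "drive_tool", "payload": {
  "steps": [
    [[0.5,0,0,0,0,0,0.5],[0.5,0,0,0,0,0,0.5],[0.2,0,0,0,0,0,0.5],[0,0,0,0,0,0,0.5]]
  ]
}}

```text
time_s: 13.65
position: [0.5273, -0.2083, 0.0687]
ee_rot: [-2.223, -2.219, -0.0]
wrist_force: [-0.3, -0.1, -2.1]
gripper_width: 0.0568
```

Call:
{"api": "drive_tool", "payload": {
  "steps": [
    [[0.5,0,0,0,0,0,0.5],[0.5,0,0,0,0,0,0.5],[0.2,0,0,0,0,0,0.5],[0,0,0,0,0,0,0.5]]
  ]
}}

```text
time_s: 13.98
position: [0.5273, -0.2071, 0.0687]
ee_rot: [-2.223, -2.219, -0.0]
wrist_force: [0.9, 0.6, -1.1]
gripper_width: 0.0572
```

Call:
{"api": "drive_tool", "payload": {
  "steps": [
    [[0.5,0,0,0,0,0,0.5],[0.5,0,0,0,0,0,0.5],[0.2,0,0,0,0,0,0.5],[0,0,0,0,0,0,0.5]]
  ]
}}

```text
time_s: 14.32
position: [0.5273, -0.2059, 0.0687]
ee_rot: [-2.223, -2.219, -0.0]
wrist_force: [0.0, 0.5, -2.1]
gripper_width: 0.0567
```

Call:
{"api": "drive_tool", "payload": {
  "steps": [
    [[0.5,0,0,0,0,0,0.5],[0.5,0,0,0,0,0,0.5],[0.2,0,0,0,0,0,0.5],[0,0,0,0,0,0,0.5]]
  ]
}}

```text
time_s: 14.65
position: [0.5274, -0.2051, 0.0687]
ee_rot: [2.223, 2.219, -0.0]
wrist_force: [-0.7, -2.3, -2.2]
gripper_width: 0.0569
```

Call:
{"api": "drive_tool", "payload": {
  "steps": [
    [[0.3,0,0,0,0,0,0.5],[0,0,0,0,0,0,0.5],[0,0,0,0,0,0,0.5],[0,0,0,0,0,0,0.5],[0,0,0,0,0,0,0.5]]
  ]
}}

```text
time_s: 15.07
position: [0.5274, -0.2051, 0.0687]
ee_rot: [2.223, 2.219, -0.001]
wrist_force: [-1.7, -4.5, -2.6]
gripper_width: 0.0569
```

Call:
{"api": "drive_tool", "payload": {
  "steps": [
    [[0,0,0,0,0,0,0.5],[0,0,0,0,0,0,0.5],[0,0,0,0,0,0,0.5],[0,0,0,0,0,0,0.5],[0,0,0,0,0,0,0.5]]
  ]
}}

```text
time_s: 15.48
position: [0.5274, -0.2051, 0.0687]
ee_rot: [2.223, 2.219, -0.001]
wrist_force: [-1.5, -5.6, -2.0]
gripper_width: 0.0568
```

```bash
python3 - <<'E'
from h import *
c1,c2,c3=np.array([.4553,-.0574]),np.array([.4518,-.1524]),np.array([.5274,-.2051])
s=sensors.get_state(); print(s['position'],s['wrist_force'],s['wrist_torque']); c3=s['position'][:2]
y=(c1-c2)/np.linalg.norm(c1-c2); x=np.array([y[1],-y[0]]); rr=.0287
cx=(c1+c2)@x/2+rr+.05; cy=c3@y+rr+.07
C=cx*x+cy*y; print('yaw',np.arctan2(x[1],x[0]),'C',C,'c3 local x',c3@x-cx,'c1,c2 local y',c1@y-cy,c2@y-cy)
G=C+.025*y; Rm=R.from_rotvec(s['ee_rot']).as_matrix(); print('recess',G,'delta tool mm',1000*Rm.T@np.r_[G-s['position'][:2],0],Rm.round(4))
E
```

```text
[ 0.52739371 -0.20505898  0.06873819] [-1.47309602 -5.62760432 -1.95078095] [-1.04335402  0.16264617 -0.02748574]
yaw -0.036825449728832074 C [ 0.53224552 -0.10647077] c3 local x -0.0012187848135342128 c1,c2 local y 0.04620458504107045 -0.04885986677978635
recess [ 0.53316595 -0.08148772] delta tool mm [ 1.23581171e+02  5.55524121e+00 -9.48801120e-02] [[ 1.8e-03  1.0e+00  3.0e-04]
 [ 1.0e+00 -1.8e-03 -8.0e-04]
 [-8.0e-04  3.0e-04 -1.0e+00]]
```

Contact 3 at about −5 N. The estimate agrees with vision: block centre (0.532, −0.1065), yaw −0.037, recess at (0.5332, −0.0815). Back off, rise and move over the recess.

Call:
{"api": "drive_tool", "payload": {
  "steps": [
    [[-10,0,0,0,0,0,0.5],[0,0,-20,0,0,0,0.5],[0,0,-25,0,0,0,0.5],[0,0,-15,0,0,0,0.5],[0,0,0,0,0,0,0.5]]
  ]
}}

```text
time_s: 15.9
position: [0.5291, -0.2154, 0.132]
ee_rot: [2.22, 2.215, 0.004]
wrist_force: [1.0, 0.1, -1.1]
gripper_width: 0.0566
```

Call:
{"api": "drive_tool", "payload": {
  "steps": [
    [[30,1.5,0,0,0,0,0.5],[35,2,0,0,0,0,0.5],[35,2,0,0,0,0,0.5],[33,0,0,0,0,0,0.5],[0,0,0,0,0,0,0.5]]
  ]
}}

```text
time_s: 16.32
position: [0.5318, -0.076, 0.1274]
ee_rot: [-2.216, -2.22, -0.001]
wrist_force: [0.4, 0.5, -0.7]
gripper_width: 0.0567
```

Call:
{"api": "drive_tool", "payload": {
  "steps": [
    [[0,0,15,0,0,0,0.5],[0,0,10,0,0,0,0.5],[0,0,7,0,0,0,0.5],[0,0,0,0,0,0,0.5],[0,0,0,0,0,0,0.5]]
  ]
}}

```text
time_s: 16.73
position: [0.5326, -0.0819, 0.0959]
ee_rot: [-2.223, -2.217, 0.001]
wrist_force: [-0.1, 0.0, -1.2]
gripper_width: 0.0573
```

```bash
python3 - <<'E'
from h import *
s=sensors.get_state(); print(s['position'],s['ee_rot'],s['wrist_force'],s['wrist_torque'],s['time_s'])
a=viewer.grab_frame('scene')[150:270,260:410]; b=viewer.grab_frame('wrist')[160:400,60:500]
cv2.imwrite('pics/c6.png',np.hstack([cv2.resize(a,(400,320),interpolation=2),cv2.resize(b,(400,320))]))
E
```

```text
[ 0.53263594 -0.08193701  0.09592105] [-2.22316625e+00 -2.21727923e+00  1.08485226e-03] [-0.08703582  0.04167214 -1.23444671] [ 0.04778437  0.05090097 -0.01299372] 16.7333
```

View pics/c6.png

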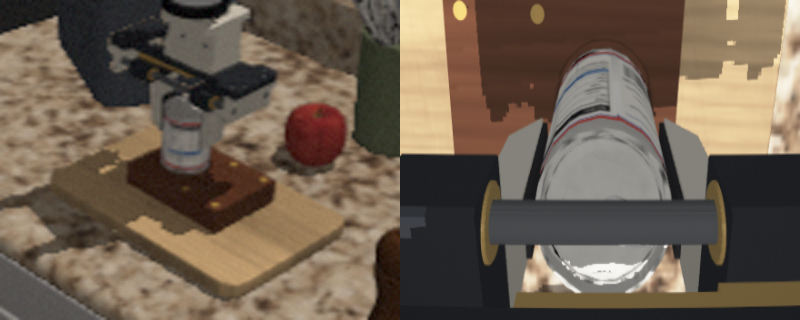

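The tin hangs over the recess; its faint rim shows round the tin's base at about (600,70) in the wrist crop. Settle and lower slowly.

Call:
{"api": "drive_tool", "payload": {
  "steps": [
    [[0,0,0,0,0,0,0.5],[0,0,0,0,0,0,0.5],[0,0,0,0,0,0,0.5]]
  ]
}}

```text
time_s: 17.08
position: [0.5332, -0.0817, 0.0971]
ee_rot: [2.223, 2.219, 0.001]
wrist_force: [0.3, 0.1, -0.7]
gripper_width: 0.0567
```

Call:
{"api": "drive_tool", "payload": {
  "steps": [
    [[0,0,1,0,0,0,0.5],[0,0,1,0,0,0,0.5],[0,0,1,0,0,0,0.5],[0,0,0,0,0,0,0.5],[0,0,0,0,0,0,0.5]]
  ]
}}

```text
time_s: 17.5
position: [0.533, -0.0815, 0.0936]
ee_rot: [-2.223, -2.219, 0.0]
wrist_force: [0.1, 0.2, -1.7]
gripper_width: 0.0566
```

Call:
{"api": "drive_tool", "payload": {
  "steps": [
    [[0,0,0.7,0,0,0,0.5],[0,0,0.7,0,0,0,0.5],[0,0,0.6,0,0,0,0.5],[0,0,0,0,0,0,0.5]]
  ]
}}

```text
time_s: 17.83
position: [0.533, -0.0815, 0.0916]
ee_rot: [-2.223, -2.219, 0.0]
wrist_force: [-0.5, -0.1, -2.3]
gripper_width: 0.0568
```

No contact force. Continue gently.

Call:
{"api": "drive_tool", "payload": {
  "steps": [
    [[0,0,0.7,0,0,0,0.5],[0,0,0.7,0,0,0,0.5],[0,0,0.6,0,0,0,0.5],[0,0,0,0,0,0,0.5]]
  ]
}}

```text
time_s: 18.17
position: [0.533, -0.0815, 0.0896]
ee_rot: [-2.223, -2.219, 0.0]
wrist_force: [0.6, 0.3, -2.0]
gripper_width: 0.057
```

Call:
{"api": "drive_tool", "payload": {
  "steps": [
    [[0,0,1,0,0,0,0.5],[0,0,1,0,0,0,0.5],[0,0,1,0,0,0,0.5],[0,0,1,0,0,0,0.5],[0,0,0,0,0,0,0.5]]
  ]
}}

```text
time_s: 18.58
position: [0.5329, -0.0815, 0.0854]
ee_rot: [-2.223, -2.219, 0.0]
wrist_force: [0.2, 0.3, -1.9]
gripper_width: 0.0569
```

Call:
{"api": "drive_tool", "payload": {
  "steps": [
    [[0,0,1.2,0,0,0,0.5],[0,0,1.2,0,0,0,0.5],[0,0,1.2,0,0,0,0.5],[0,0,1.2,0,0,0,0.5],[0,0,0,0,0,0,0.5]]
  ]
}}

```text
time_s: 19.0
position: [0.5329, -0.0815, 0.0806]
ee_rot: [-2.223, -2.219, 0.0]
wrist_force: [0.4, 0.1, -1.8]
gripper_width: 0.0573
```

Call:
{"api": "drive_tool", "payload": {
  "steps": [
    [[0,0,1.2,0,0,0,0.5],[0,0,1.2,0,0,0,0.5],[0,0,1.2,0,0,0,0.5],[0,0,1.2,0,0,0,0.5],[0,0,0,0,0,0,0.5]]
  ]
}}

```text
time_s: 19.42
position: [0.5329, -0.0815, 0.0758]
ee_rot: [-2.223, -2.219, 0.0]
wrist_force: [0.0, 0.5, -2.0]
gripper_width: 0.0569
```

Call:
{"api": "drive_tool", "payload": {
  "steps": [
    [[0,0,0.6,0,0,0,0.5],[0,0,0.6,0,0,0,0.5],[0,0,0.6,0,0,0,0.5],[0,0,0,0,0,0,0.5]]
  ]
}}

```text
time_s: 19.75
position: [0.533, -0.0815, 0.0742]
ee_rot: [-2.223, -2.219, -0.0]
wrist_force: [-1.0, 0.6, -1.3]
gripper_width: 0.0568
```

Call:
{"api": "drive_tool", "payload": {
  "steps": [
    [[0,0,0.5,0,0,0,0.5],[0,0,0.5,0,0,0,0.5],[0,0,0,0,0,0,0.5],[0,0,0,0,0,0,0.5]]
  ]
}}

```text
time_s: 20.08
position: [0.533, -0.0815, 0.0733]
ee_rot: [-2.223, -2.219, -0.0]
wrist_force: [0.2, 0.1, -2.0]
gripper_width: 0.0571
```

Call:
{"api": "drive_tool", "payload": {
  "steps": [
    [[0,0,0.5,0,0,0,0.5],[0,0,0.3,0,0,0,0.5],[0,0,0,0,0,0,0.5],[0,0,0,0,0,0,0.5]]
  ]
}}

```text
time_s: 20.42
position: [0.5331, -0.0815, 0.0731]
ee_rot: [2.223, 2.219, 0.0]
wrist_force: [-2.7, 0.3, 6.1]
gripper_width: 0.057
```

Seated: upward force rose to +6 N at exactly the home height (TCP 0.0731). Ease off and release.

Call:
{"api": "drive_tool", "payload": {
  "steps": [
    [[0,0,-0.4,0,0,0,0.5],[0,0,0,0,0,0,0.66],[0,0,0,0,0,0,0.75],[0,0,0,0,0,0,1],[0,0,0,0,0,0,1]]
  ]
}}

```text
time_s: 20.83
position: [0.5331, -0.0815, 0.0728]
ee_rot: [2.223, 2.219, 0.0]
wrist_force: [-0.1, 0.3, -0.8]
gripper_width: 0.076
```

Call:
{"api": "drive_tool", "payload": {
  "steps": [
    [[0,0,0,0,0,0,1],[0,0,0,0,0,0,1],[0,0,0,0,0,0,1],[0,0,0,0,0,0,1],[0,0,0,0,0,0,1]]
  ]
}}

```text
time_s: 21.25
position: [0.5331, -0.0815, 0.0729]
ee_rot: [2.223, 2.219, 0.0]
wrist_force: [-0.4, 0.3, 0.1]
gripper_width: 0.0918
```

Call:
{"api": "drive_tool", "payload": {
  "steps": [
    [[0,0,-10,0,0,0,1],[0,0,-25,0,0,0,1],[0,0,-35,0,0,0,1],[0,0,-35,0,0,0,1],[0,0,-35,0,0,0,1]]
  ]
}}

```text
time_s: 21.67
position: [0.5327, -0.0814, 0.2152]
ee_rot: [-2.223, -2.22, -0.0]
wrist_force: [1.0, -0.3, 0.1]
gripper_width: 0.0918
```

Call:
{"api": "drive_tool", "payload": {
  "steps": [
    [[0,0,0,0,0,0,1],[0,0,0,0,0,0,1],[0,0,0,0,0,0,1]]
  ]
}}

```text
time_s: 21.92
position: [0.5327, -0.0814, 0.213]
ee_rot: [-2.223, -2.219, -0.0]
wrist_force: [-0.3, 0.6, 0.4]
gripper_width: 0.092
```

```bash
python3 - <<'E'
from h import *
s=sensors.get_state(); print(s['position'],s['time_s'],s['wrist_force'])
a=viewer.grab_frame('scene')[150:300,240:440]; b=viewer.grab_frame('wrist')
c=cam('wrist',s); t=np.linspace(0,2*np.pi,40)[:-1]; 
g=cv2.HoughCircles(cv2.cvtColor(b,cv2.COLOR_BGR2GRAY),cv2.HOUGH_GRADIENT,1,20,param1=120,param2=25,minRadius=24,maxRadius=45)
for q in (g[0][:3] if g is not None else []): print(q,toplane(c,[q[:2],q[:2]+[q[2],0]],.102).round(4).tolist())
cv2.imwrite('pics/c7.png',np.hstack([cv2.resize(a,(400,300),interpolation=2),cv2.resize(b,(400,300))]))
E
```

```text
[ 0.53267073 -0.0813875   0.21299665] 21.9167 [-0.31355957  0.58846809  0.41461816]
[282.5 203.5  39.9] [[0.5333, -0.082, 0.102], [0.5333, -0.0531, 0.102]]
```

View pics/c7.png

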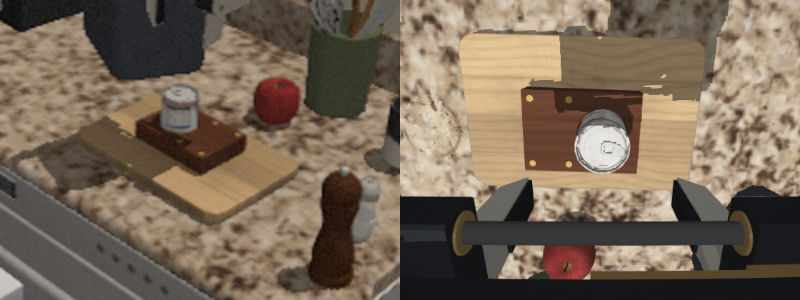

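The tin stands upright in the recess. Its lid centre measures (0.533, −0.082) with radius 28.9 mm at the home height, and the gripper is clear. Handing in.

```bash
python3 -c "
from station import job
print(job.job_done())"
```

```text
the job is handed in; nothing more can be done
None
```

The tin now stands upright in the block's recess, released, and I handed the job in at about 22 s of the 72 s allowed.

- **Feeling out the block:** I held the tin about 4 mm above the board and rested it against the near face left, the near face right and the right end, in that order. Each contact lasted about 0.8 s or more at roughly 4–6 N. They put the block's centre at (0.532, −0.1065) m, turned −0.037 rad in the robot's frame. The corners from the camera images agreed to within about 2 mm.
- **Seating:** No contact force showed on the way down. At the bottom the upward force rose to about 6 N with the tin's underside at 30.0 mm, which is home. I then eased off, let go and rose clear.
- **Last check:** The lid centre measured (0.5333, −0.0820) m, within 1 mm of the recess centre worked out from the touches, and the lid's apparent size fits the home height. The wrist force read close to zero. The salt shaker and pepper mill were standing in the last picture. I did not re-photograph the honey and spice jars after picking up the tin, but the arm stayed clear of them.
- **Disagreement on the way:** My first camera estimate of the block was about 5 mm too near the robot, because it included the block's near face and shadow. I corrected it before the first contact.

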